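Scan two tube labels with a handheld scanner and put it back

ROBOT

A 7-joint arm with a two-finger parallel gripper is mounted at the origin on a cart in front of the work surface, level with it; the furniture and walls round the work are solid. World frame = base frame: x ahead of the robot, y to its left, z up, the work surface at z = 0. Lengths are in m, angles in rad, forces in N, time in s.
With the tool pointing down it reaches from about 0.4 to 0.9 m from the base axis. Payload 5.6 kg.
Tool frame: the origin (TCP) lies at the very end of the fingers, on their centre line; the grasp point (between the pads) lies 19 mm behind it; z points along the fingers, y is the line along which they close (so a half turn about z gives the same grasp; the last joint's range is limited). The gripper opens to 92 mm and grips with 3 to 60 N. Pads are 20 mm wide; open, the fingers measure 128 mm over their backs; the gripper's body (75 mm by 189 mm) begins 69 mm behind the grasp point.
Start: joints at [1.263, 0.468, -0.012, 1.603, 0.006, 1.071, -0.056], TCP at [0.17, -0.627, 0.215] pointing down, gripper open.
Joint ranges: [-2.53, 2.53], [-0.31, 2.02], [-1.57, 1.55], [0.28, 2.44], [-1.29, 4.43], [0.15, 1.84], [-2.92, 2.92]. Speed limits (rad/s): [2.57, 2.57, 3.14, 3.14, 3.14, 3.14, 3.14].

INTERFACE

Orientations are given as a unit quaternion [x, y, z, w].
In Python, from cell import env gives the robot as it stands. The module is installed in compiled form; this text tells all that it offers.
- The arm moves only by the tool carry_out, never from a script. Its argument "commands" is a list of rows, each a list of 7 numbers: the shift along the tool's x, y, z in units of 25 cm (1.0 is 25 cm), then the turn, a rotation vector about the tool's x, y, z in units of pi/2 rad (1.0 is pi/2 rad), then the opening, from -1 (shut) to 1 (fully open). A call has 1 to 8 rows; each row is the pose to reach, as a shift and turn from the pose commanded when the call began, along the tool's axes at that moment; what a row does not reach only later rows make up. A row lasts 1/10 s, in which the tool goes at most 50 mm and 8.59 degrees, less where a joint would pass 70% of its speed; a pose out of reach is approached as far as the arm can. A call with a number of a shift or a turn outside -1 to 1 is refused whole. A call with a gripper value outside its range is refused whole. The fingers move at their own pace and stop on an object; "newtons" is the grip in N (left out, the last holds). Time passes only in rows, so rows that repeat a pose let the fingers close. It gives the time, the measured TCP pose, the force, the opening and the grip force at its end, in the units of the state.
- env.get_state(): the state, without advancing time (a new reading comes with each control period).
- env.grab_frame(name): name is "scene" or "top"; returns the picture (480x640x3 uint8, blue, green, red); there is no depth.
- env.get_calibration(name): a dict with "camera_matrix" (3x3 intrinsics, pixels), "eye" and "orientation" of the camera in the world. Camera axes: x right, y down, z forward; pixel columns grow to the right and rows downward; lengths in m; the calibration is good to about 2 mm. A picture is of the moment at which its call begins. get_calibration takes no time and is no camera call.
- env.finish_job(): hands the job in; it is judged then, once.
The state is a dict: "clock": time; "q": joint angles; "qvel": joint speeds; "joint_efforts": joint torques, N m; "position": TCP position; "eef_rot": TCP orientation; "contact_force": force on the tool from outside, world axes, zero at the start; "ft_torque": the same for the moment, N m; "gripper_width": finger opening in m; "grasp_force": force on a finger pad.
Only numpy, scipy, OpenCV 4.12 (cv2) and the standard library are available. Lean on these libraries where they do the work, as an engineer would, in place of code of your own. Each camera call takes 0.05 s, during which the arm holds its last target. There are 200 camera calls.

TASK

The clear bottle stands in the way of the orange-capped tube's label: first lift it away and stand it upright in the middle of the white tray. Then take the barcode scanner from its cradle and read the sloping label of the orange-capped tube and after it that of the blue-capped one: hold the scanner's window about 7 cm from the label, aimed at the label's middle and square to it, perfectly still for two seconds each time. Put the scanner back in its cradle, window down and fully home, without the scanner bumping the tube stands, tipping the bottle or pushing the other things about, and keep the arm clear of the microscope.

Things in the scene. Friction and masses are not known exactly. Their poses are not given: they have to be found in the camera images.
- scanner: loose stick-shaped barcode scanner, 0.12 kg, 114 mm long: grey head 36 (y) x 26 (x) mm up to z = 30 mm, then white body 30 (y) x 26 (x) mm. Origin: middle of the red window in the head's end; z runs from the window to the rear end, so it looks along -z. Orange button on its -x side. Starts seated in the cradle, its frame as the pocket's
- cradle: fixed black scanner cradle, foot 90 x 76 x 8 mm; origin under the foot's middle, z up; the pocket on it leans to its -x
- cradle_pocket: the cradle's fixed pocket, leaning 22 degrees towards the cradle's -x. Origin: on its floor, where the seated scanner's window rests, 30 mm above the bench; z up along it. A seated scanner's frame coincides with it (or half a turn about z). Inside x -13 to 17, y -21 to 21 mm; cheeks at +-y to z = 32 mm, lip at +x to 14 mm, 24 mm wide backrest at -x to 60 mm
- orange_stand: fixed grey stand, base x -40 to +52 mm, 80 (y) x 10 mm, with an orange band, holding an orange-capped tube fixed upright in it (34 mm cap, at x = +28 mm, top 125 mm above the bench). Origin: on the bench under the label's back; its label is on its -x side
- orange_label: the orange stand's barcode label, a 48 x 64 mm plate fixed to the stand at x = -26 mm, with its middle 24 mm above the bench. Origin: middle of the label's face; z is its outward normal, 30 degrees from vertical towards the stand's -x; y is level
- blue_stand: the same kind of stand with a blue band and a fixed blue-capped tube; which of the two stands is at the left varies
- blue_label: the blue stand's barcode label, same size, place on its stand and axes as the orange one
- bottle: loose clear bottle with a black cap, 84 mm high, about 0.05 kg: 38 mm body up to z = 68 mm, 24 mm cap above it; origin at the middle of its underside, z up. It starts 42 to 50 mm in front (-x) of the orange label's middle
- bottle_tray: fixed white square tray, 90 x 90 mm outside, walls 4 mm thick and 12 mm high, floor 4 mm thick; origin under its middle
- bottle_tray_in (a point): middle of the tray's inner floor
- dropper_bottle: bystander: brown dropper bottle 32 mm across, 58 mm high, between the stands; origin under its middle
- slide_carton: bystander: carton of glass slides 29 (x) x 79 (y) x 54 mm, in front of the microscope; origin under its middle
- coffee_mug: bystander: orange mug, 81 x 120 x 101 mm, between and behind the stands; origin under its middle
- microscope: obstacle: large fixed white microscope that always stands in the same place, 460 mm high, between the tube stands and the cradle; origin under its middle. It fills about 140 mm to either side (y) of it; its eyepieces overhang 250 mm towards the robot (-x) at 280 to 390 mm height: swing the arm past it drawn in
There are look-alikes about, which are no part of the job. There is more than one size of the cradle; the one meant has the size given above.

How it is judged:
On the way, in this order (a step that is already met when the one before it is completed fails the run):
1. the bottle stands upright in the middle of the tray, released (horizontal distance between bottle and bottle_tray_in below 0.03 m and height (world z) of bottle below 0.012 m and angle between bottle's own z axis and vertical below 0.2 rad and linear speed of bottle below 0.02 m/s and contact force between the fingers and bottle below 0.1 N), for 0.3 s.
2. the scanner is held still 45 to 95 mm from the orange-capped tube's label, aimed within 15 mm of its middle and square within 10 degrees, for 1 s (x of orange_label in the frame of scanner between -0.015 and 0.015 m and y of orange_label in the frame of scanner between -0.015 and 0.015 m and z of orange_label in the frame of scanner between -0.095 and -0.045 m and angle between the z axis of scanner and the z axis of orange_label, either way round below 0.175 rad and linear speed of scanner below 0.02 m/s and angular speed of scanner below 0.15 rad/s), for 1 s.
3. the same at the blue-capped tube's label (x of blue_label in the frame of scanner between -0.015 and 0.015 m and y of blue_label in the frame of scanner between -0.015 and 0.015 m and z of blue_label in the frame of scanner between -0.095 and -0.045 m and angle between the z axis of scanner and the z axis of blue_label, either way round below 0.175 rad and linear speed of scanner below 0.02 m/s and angular speed of scanner below 0.15 rad/s), for 1 s.
At the end, for the whole second after the job is handed in: Scanner released, at rest in the cradle pocket, window down, origin within 10 mm of the pocket's, leaning like it within 8 degrees; bottle released, at rest upright (11 degrees) in the tray within 30 mm of its middle, underside under 12 mm above the bench (all of step 1 and distance between scanner and cradle_pocket below 0.01 m and angle between the z axis of scanner and the z axis of cradle_pocket, either way round below 0.14 rad and angle between scanner's own z axis and vertical below 0.8 rad and linear speed of scanner below 0.02 m/s and contact force between the fingers and scanner below 0.1 N); the robot touches nothing.
It fails at once if the brown dropper bottle is pushed more than 25 mm or tipped (distance of dropper_bottle from where it was at the start of the episode above 0.025 m or angle between dropper_bottle's own z axis and vertical above 0.4 rad).
It fails at once if the carton of slides is pushed more than 25 mm or tipped (distance of slide_carton from where it was at the start of the episode above 0.025 m or angle between slide_carton's own z axis and vertical above 0.4 rad).
It fails at once if the orange mug is pushed more than 25 mm or tipped (distance of coffee_mug from where it was at the start of the episode above 0.025 m or angle between coffee_mug's own z axis and vertical above 0.4 rad).
It fails at once if the bottle is tipped over (more than 34 degrees) (angle between bottle's own z axis and vertical above 0.6 rad).
It fails at once if the scanner bumps a tube stand (more than 2 N) (contact force between scanner and orange_stand above 2 N or contact force between scanner and blue_stand above 2 N).
It also fails if it takes over 72 s, if anything falls off the work surface, if the arm or the gripper's body presses on something with over 40 N, if the wrist force passes 120 N, or if a joint passes its speed limit or range.

## Working session

There is one attempt and no reset: what is moved stays moved. The work goes in short steps, Python scripts to look and compute and a tool call to move; the robot and the scene stay as the last step left them, time stands still between calls to the robot, and variables do not carry over. Pictures are saved under pics/ and viewed, at most 10 in all, crops included, and the job is handed in when it is done.

Besides the shell and the picture viewer there is one more tool, called after "Call:" as name([rows], argument=value, ...), one row to a line, values as JSON. carry_out: Moves the arm, as the interface text tells. Shifts and turns lie within -1 to 1; 1 stands for 25 cm of shift or pi/2 rad of turn. Its arguments: {"type":"object","properties":{"commands":{"type":"array"},"newtons":{"type":"number"}},"required":["commands"]}

```bash
mkdir -p pics; python3 - <<'E'
from cell import env
import cv2,numpy as np
for n in("scene","top"):
    cv2.imwrite(f"pics/{n}0.png",env.grab_frame(n)); c=env.get_calibration(n); print(n,c)
print(env.get_state())
E
```

```text
scene {'camera_matrix': array([[459.69642281,   0.        , 322.37178492],
       [  0.        , 459.69642281, 246.26053427],
       [  0.        ,   0.        ,   1.        ]]), 'eye': array([-0.08211886,  0.34767505,  0.70990951]), 'orientation': array([-0.4564336 ,  0.78846903, -0.35473032,  0.21012224])}
top {'camera_matrix': array([[471.49473078,   0.        , 322.27839524],
       [  0.        , 471.49473078, 243.13973605],
       [  0.        ,   0.        ,   1.        ]]), 'eye': array([ 0.39877645, -0.02452046,  1.33235608]), 'orientation': array([-0.69953483,  0.71189416, -0.04446721,  0.04336354])}
{'clock': 0.1, 'q': array([ 1.2630048 ,  0.46830815, -0.01158699,  1.60351498,  0.00603888,
        1.07140182, -0.05626053]), 'qvel': array([-0.00121445, -0.00071058, -0.00067739, -0.00200255,  0.00031639,
       -0.00050535,  0.00085609]), 'joint_efforts': array([ 1.10070083e-03, -5.21644843e+01, -1.24925282e-02, -2.44363296e+01,
       -5.67660830e-02,  1.41325139e-02,  5.21561606e-05]), 'position': array([ 0.16988881, -0.62686708,  0.21373011]), 'eef_rot': array([ 9.91249516e-01,  1.31999084e-01, -1.82582826e-04, -7.78456461e-04]), 'contact_force': array([ 0.01632008, -0.01208033, -1.14719081]), 'ft_torque': array([-0.00770445,  0.02937569, -0.02059716]), 'grasp_force': 0.0, 'gripper_width': 0.09179322088288029}
```

View pics/top0.png

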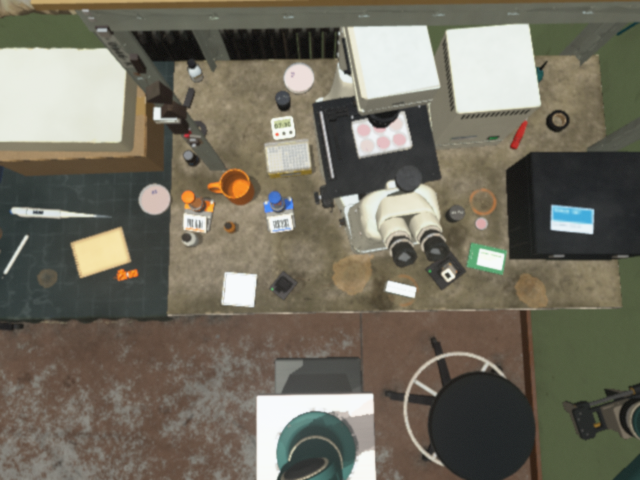

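View pics/scene0.png

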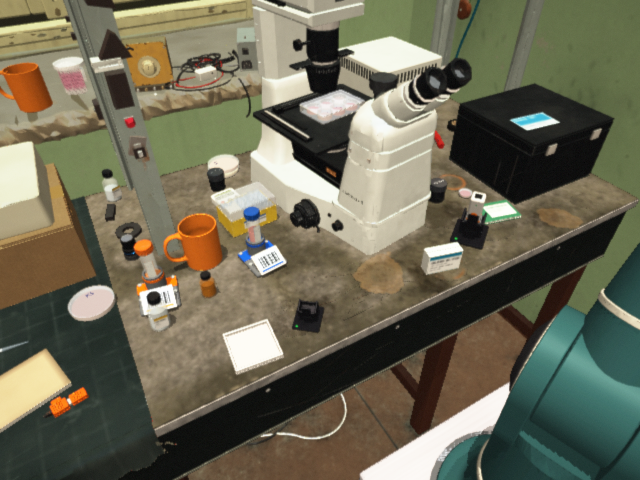

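The top view shows the orange stand at (195,215), the bottle at (189,240), the blue stand at (280,215), the tray at (239,289), the cradle with scanner at (445,270), a smaller empty cradle at (284,285) and the microscope at (405,215). I'll enlarge these areas.

```bash
cat > h.py <<'E'
import numpy as np,cv2
from cell import env
from scipy.spatial.transform import Rotation as R
def cal(n):
    c=env.get_calibration(n); return c["camera_matrix"],np.array(c["eye"]),R.from_quat(c["orientation"])
def px(n,u,v,z):
    K,e,r=cal(n); d=r.apply(np.linalg.inv(K)@[u,v,1]); return e+d*(z-e[2])/d[2]
def proj(n,P):
    K,e,r=cal(n); p=K@r.inv().apply(np.array(P)-e).T; return (p[:2]/p[2]).T
def crop(img,x0,y0,w,h,s):
    o=cv2.resize(img[y0:y0+h,x0:x0+w],None,fx=s,fy=s,interpolation=cv2.INTER_CUBIC)
    for i in range(x0-x0%10+10,x0+w,10): cv2.line(o,((i-x0)*s,0),((i-x0)*s,12 if i%50==0 else 5),(0,0,255),1); 
    for j in range(y0-y0%10+10,y0+h,10): cv2.line(o,(0,(j-y0)*s),(12 if j%50==0 else 5,(j-y0)*s),(0,0,255),1)
    return o
E
python3 - <<'E'
from h import *
t=cv2.imread("pics/top0.png");s=cv2.imread("pics/scene0.png")
cv2.imwrite("pics/c1.png",crop(t,170,180,135,130,5)[:600])
a=crop(s,120,200,180,100,4)[:, :800]; 
cv2.imwrite("pics/c2.png",np.hstack([crop(t,420,240,60,60,7)[:420],crop(s,440,185,60,70,6)]))  if 0 else None
A=crop(t,420,240,60,60,6);B=crop(s,435,185,70,60,6);C=crop(s,120,230,195,60,4)
o=np.zeros((600,780,3),np.uint8);o[:360,:360]=A;o[:360,360:780]=B;o[360:,:780]=C;cv2.imwrite("pics/c2.png",o)
E
```

```text
(no output)
```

View pics/c1.png

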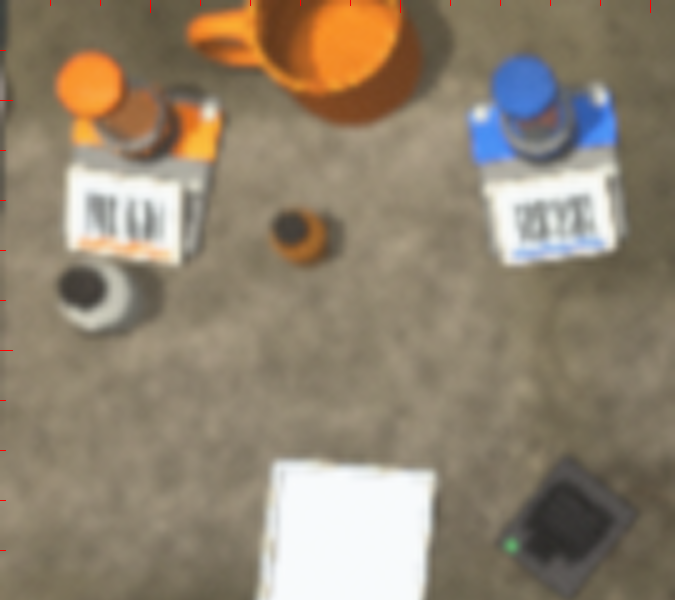

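View pics/c2.png

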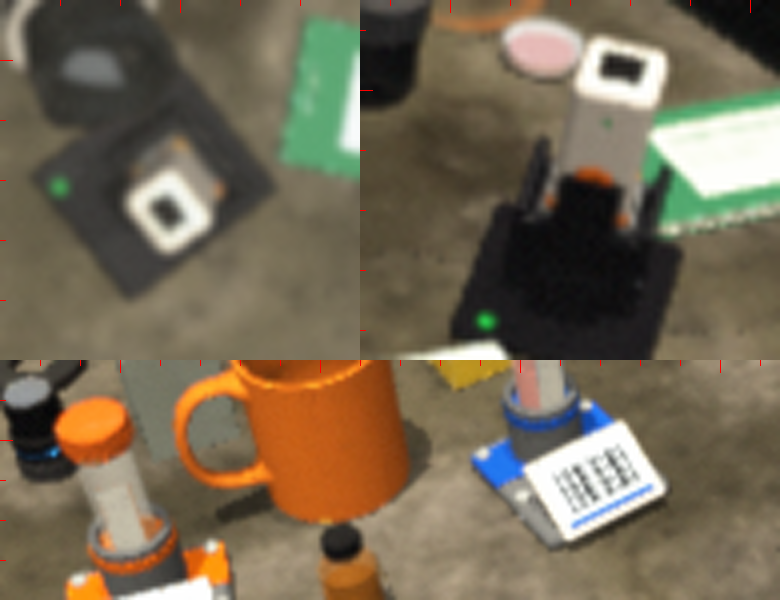

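The crops show the full-size cradle holding the scanner. Its backrest and LED face +y/-x, and the scanner's rear end is at top (448,275) and scene (478,197). One more crop of the scene view covers the orange label, bottle and tray. I'll fit the poses after that.

```bash
python3 - <<'E'
from h import *
t=cv2.imread("pics/top0.png");s=cv2.imread("pics/scene0.png")
o=np.zeros((600,800,3),np.uint8);o[:600,:500]=crop(s,125,265,100,120,5)[:600]
o[:300,500:]=crop(s,220,315,75,75,4);o[300:,500:]=crop(t,215,265,60,60,5);cv2.imwrite("pics/c3.png",o)
E
```

```text
(no output)
```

View pics/c3.png

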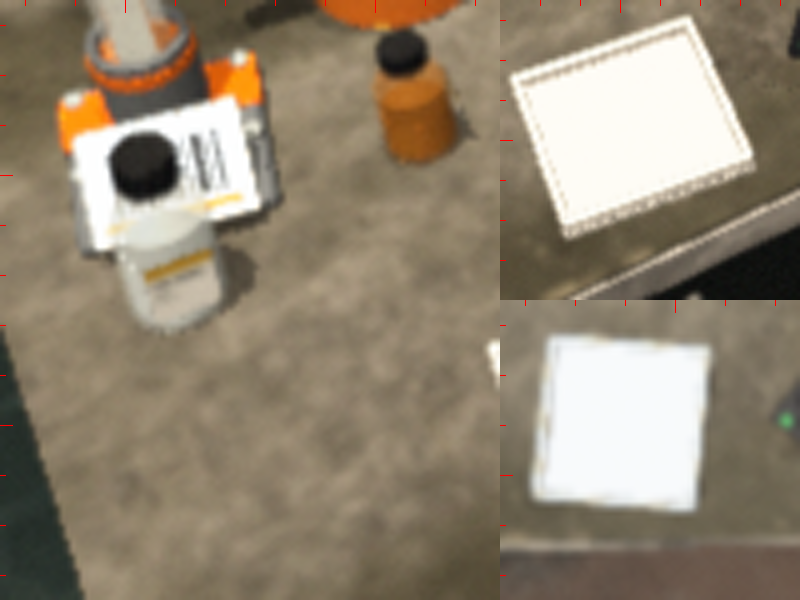

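```bash
cat > fit.py <<'E'
from h import *
from scipy.optimize import least_squares
def fit(f,obs,x0,name):
    r=lambda x: np.concatenate([(proj(n,f(x)[i])-np.array(p)).ravel() for n,i,p in obs])
    s=least_squares(r,x0,loss='soft_l1'); print(name,np.round(s.x,4),'res',np.round(r(s.x),1)); return s.x
def rz(a,P): return R.from_euler('z',a).apply(P)
L=np.array([[20.8,32,12],[20.8,-32,12],[-20.8,-32,-12],[-20.8,32,-12]])/1e3+[0,0,.024]
lab=lambda x: rz(x[2],L)+[x[0],x[1],0]
I=[0,1,2,3]
fit(lab,[("top",I,[(183.6,213),(207,216),(206,233),(183,229.6)]),("scene",I,[(139.4,291),(172.6,284),(177.4,306),(142.6,315)])],[.43,.35,0],"orange")
fit(lab,[("top",I,[(267,216.4),(292.4,214),(293.4,229.6),(271,233)]),("scene",I,[(251,255.5),(277,245),(287,262.5),(262.5,275.8)])],[.43,.1,0],"blue")
T=np.array([[45,45,12],[45,-45,12],[-45,-45,12],[-45,45,12]])/1e3
fit(lambda x: rz(x[2],T)+[x[0],x[1],0],[("top",I,[(224.6,272.4),(257.2,274.4),(254,305.4),(221.6,304.4)]),("scene",I,[(222.8,334.3),(267.5,319.3),(283.8,355),(236.8,372)])],[.25,.2,0],"tray")
fit(lambda x: np.array([[x[0],x[1],.084]]),[("top",[0],[(186,237.4)]),("scene",[0],[(154,295)])],[.4,.35],"bottle")
C=np.array([[-45,38,8],[-45,-38,8],[45,-38,8],[45,38,8]])/1e3
def cr(x):
    tilt=R.from_euler('y',-22,degrees=True)
    rear=np.array([x[3],0,.03])+tilt.apply([0,0,.114])
    return rz(x[2],np.vstack([C,rear]))+[x[0],x[1],0]
fit(cr,[("top",[0,1,2,4],[(425,269.2),(441.7,289.7),(465.7,271.2),(448,275)]),("scene",[0,1,3,4],[(450.8,240),(488.8,226.7),(457.8,219.5),(478.3,196.7)])],[.35,-.35,-.9,0],"cradle")
fit(lambda x: np.array([x[:3]]),[("top",[0],[(448,275)]),("scene",[0],[(478.3,196.7)])],[.3,-.35,.136],"rear")
fit(lambda x: np.array([[x[0],x[1],.058]]),[("top",[0],[(228,226)])],[.3,-.35],"dropper")
E
python3 fit.py
```

```text
orange [ 0.6254  0.3296 -0.1804] res [ 0.1  0.2 -0.7  0.9 -0.5 -0.3  0.3 -0.5  0.2  0.5 -0.3 -0.3 -0.4  0.1
  1.3 -0.6]
blue [0.6197 0.0873 0.1065] res [ 1.3  0.5 -1.3  0.1 -0.1  0.5 -0.1 -0.2  0.4  0.3 -0.4 -0.6  0.2  0.
 -0.4 -1.2]
tray [ 0.4371  0.2062 -0.0895] res [-0.1 -0.  -0.6  0.3 -0.3  1.7 -0.2  0.3 -0.1  0.1  0.2 -0.5  0.5 -1.3
 -0.4 -0.3]
bottle [0.5767 0.3357] res [ 0.1 -0.1 -0.   0.1]
cradle [ 0.4818 -0.3734 -0.9189  0.0066] res [-0.3  0.2  0.4  1.   0.9 -0.4 -0.1  0.5 -0.5 -0.5 -5.2 21.  -0.3 -1.8
  1.1 -0.5]
rear [ 0.462  -0.3453  0.1329] res [-0.2 -0.2  0.3  0. ]
dropper [0.6097 0.2292] res [-0. -0.]
```

```bash
sed -i 's/("scene",\[0,1,3,4\]/("scene",[0,2,3,4]/' fit.py; cat >> fit.py <<'E'
g=lambda x: np.array([x[:3]])
for a,b in [((404,256),(430,82)),((433,251),(457,72)),((408,178),(384,84))]: fit(g,[("top",[0],[a]),("scene",[0],[b])],[.4,-.3,.3],"eyep")
print(px("top",401,289,.05),px("top",404,265,.3),px("top",445,262,.33))
E
python3 fit.py|tail -7
```

```text
0.7 -0.6]
rear [ 0.462  -0.3453  0.1329] res [-0.2 -0.2  0.3  0. ]
dropper [0.6097 0.2292] res [-0. -0.]
eyep [ 0.4878 -0.185   0.4073] res [-1.3 -0.9  1.8  0.1]
eyep [ 0.4941 -0.2448  0.4107] res [ 0.2  0.2 -0.3 -0. ]
eyep [ 0.6609 -0.216   0.3381] res [ 0.5  0.3 -0.6 -0. ]
[ 0.43009139 -0.23890357  0.05      ] [ 0.47627306 -0.20569528  0.3       ] [ 0.47889613 -0.28808834  0.33      ]
```

```bash
cat >> h.py <<'E'
def yaw_down(yaw_y):  # tool y at this world yaw (deg), z down
    a=np.radians(yaw_y); y=np.array([np.cos(a),np.sin(a),0]); z=np.array([0,0,-1.]); return R.from_matrix(np.array([np.cross(y,z),y,z]).T)
def frame(yaw,tilt): return R.from_euler('z',yaw)*R.from_euler('y',-tilt,degrees=True)  # label / pocket frames
TILT=12
def tool_in_scanner():
    c,s=np.cos(np.radians(TILT)),np.sin(np.radians(TILT))
    u=np.array([0,-s,c]); y=np.array([1.,0,0]); z=-u; return R.from_matrix(np.array([np.cross(y,z),y,z]).T)
def plan(wps,start=None):
    st=env.get_state(); p,r=(st["position"],R.from_quat(st["eef_rot"])) if start is None else start
    print("t",round(st["clock"],2),"at",np.round(p,4),"grip",round(st["gripper_width"],4),st["grasp_force"],"q",np.round(st["q"],2))
    for P,Q in wps:
        d=r.inv().apply(np.array(P)-p)/.25; w=(r.inv()*Q).as_rotvec()/(np.pi/2)
        print(np.round(d,3).tolist()+np.round(w,3).tolist(),"rows",round(max(np.linalg.norm(d)*5,np.linalg.norm(w)*90/8.59),1)); p,r=np.array(P),Q
E
python3 - <<'E'
from h import *
Q0=yaw_down(-75);Q=yaw_down(-90)
plan([((.25,-.40,.26),Q0),((.36,-.18,.26),Q),((.40,.03,.25),Q),((.46,.23,.2),Q),((.577,.336,.13),Q),((.577,.336,.033),Q)])
E
python3 fit.py | grep -A1 cradle
```

```text
t 0.1 at [ 0.1699 -0.6269  0.2137] grip 0.0918 0.0 q [ 1.26  0.47 -0.01  1.6   0.01  1.07 -0.06]
[0.547, -0.792, -0.184, -0.001, 0.0, 0.002] rows 4.9
[0.653, -0.736, 0.0, 0.0, 0.0, 0.167] rows 4.9
[0.16, -0.84, 0.04, 0.0, 0.0, 0.0] rows 4.3
[0.24, -0.8, 0.2, 0.0, 0.0, 0.0] rows 4.3
[0.468, -0.424, 0.28, 0.0, 0.0, 0.0] rows 3.5
[0.0, 0.0, 0.388, 0.0, 0.0, 0.0] rows 1.9
cradle [ 0.4811 -0.3721 -0.9318  0.0081] res [-0.8  0.2 -0.3  1.2  0.4  0.1 -0.3  0.3 -0.9 -0.3  0.3 -1.1 -0.2 -1.5
  0.7 -0.6]
```

Call:
carry_out([
  [0.547, -0.792, -0.184, 0, 0, 0, 1],
  [0.547, -0.792, -0.184, 0, 0, 0, 1],
  [0.547, -0.792, -0.184, 0, 0, 0, 1],
  [0.547, -0.792, -0.184, 0, 0, 0, 1],
  [0.547, -0.792, -0.184, 0, 0, 0, 1],
  [0.547, -0.792, -0.184, 0, 0, 0, 1],
])

```text
clock: 0.7
position: [0.253, -0.3958, 0.2617]
eef_rot: [0.991, 0.136, 0.001, 0.0]
contact_force: [0.2, -1.3, -0.1]
gripper_width: 0.092
grasp_force: 0.0
```

Call:
carry_out([
  [0.653, -0.736, 0, 0, 0, 0.167, 1],
  [0.653, -0.736, 0, 0, 0, 0.167, 1],
  [0.653, -0.736, 0, 0, 0, 0.167, 1],
  [0.653, -0.736, 0, 0, 0, 0.167, 1],
  [0.653, -0.736, 0, 0, 0, 0.167, 1],
  [0.653, -0.736, 0, 0, 0, 0.167, 1],
])

```text
clock: 1.3
position: [0.3618, -0.1758, 0.2607]
eef_rot: [1.0, 0.005, 0.0, -0.0]
contact_force: [-0.4, -0.9, 0.7]
gripper_width: 0.0921
grasp_force: 0.0
```

Call:
carry_out([
  [0.16, -0.84, 0.04, 0, 0, 0, 1],
  [0.16, -0.84, 0.04, 0, 0, 0, 1],
  [0.16, -0.84, 0.04, 0, 0, 0, 1],
  [0.16, -0.84, 0.04, 0, 0, 0, 1],
  [0.16, -0.84, 0.04, 0, 0, 0, 1],
])

```text
clock: 1.8
position: [0.3998, 0.0334, 0.2506]
eef_rot: [1.0, 0.004, 0.0, -0.001]
contact_force: [0.1, -1.4, -0.7]
gripper_width: 0.0921
grasp_force: 0.0
```

Call:
carry_out([
  [0.24, -0.8, 0.2, 0, 0, 0, 1],
  [0.24, -0.8, 0.2, 0, 0, 0, 1],
  [0.24, -0.8, 0.2, 0, 0, 0, 1],
  [0.24, -0.8, 0.2, 0, 0, 0, 1],
  [0.24, -0.8, 0.2, 0, 0, 0, 1],
])

```text
clock: 2.3
position: [0.4592, 0.2337, 0.1988]
eef_rot: [1.0, 0.003, -0.001, -0.001]
contact_force: [-0.3, -0.8, -0.5]
gripper_width: 0.0919
grasp_force: 0.0
```

Call:
carry_out([
  [0.468, -0.424, 0.24, 0, 0, 0, 1],
  [0.468, -0.424, 0.24, 0, 0, 0, 1],
  [0.468, -0.424, 0.24, 0, 0, 0, 1],
  [0.468, -0.424, 0.24, 0, 0, 0, 1],
  [0.468, -0.424, 0.24, 0, 0, 0, 1],
  [0.468, -0.424, 0.24, 0, 0, 0, 1],
  [0.468, -0.424, 0.24, 0, 0, 0, 1],
])

```text
clock: 3.0
position: [0.5755, 0.3349, 0.1408]
eef_rot: [1.0, 0.001, 0.0, 0.0]
contact_force: [-0.1, 0.3, -0.1]
gripper_width: 0.0919
grasp_force: 0.0
```

```bash
python3 - <<'E'
from h import *
Q=yaw_down(-90)
plan([((.577,.336,.033),Q)])
E
```

```text
t 3.0 at [0.5755 0.3349 0.1408] grip 0.0919 0.0 q [-0.15  0.67 -0.63  1.59  0.44  1.03 -2.48]
[0.006, -0.005, 0.431, 0.001, -0.0, 0.001] rows 2.2
```

Call:
carry_out([
  [0.006, -0.005, 0.15, 0, 0, 0, 1],
  [0.006, -0.005, 0.3, 0, 0, 0, 1],
  [0.006, -0.005, 0.43, 0, 0, 0, 1],
  [0.006, -0.005, 0.43, 0, 0, 0, 1],
  [0.006, -0.005, 0.43, 0, 0, 0, 1],
])

```text
clock: 3.5
position: [0.5773, 0.3371, 0.0343]
eef_rot: [1.0, 0.001, 0.0, -0.0]
contact_force: [0.4, 0.1, 0.4]
gripper_width: 0.092
grasp_force: 0.0
```

Call:
carry_out([
  [0, 0, 0, 0, 0, 0, -1],
  [0, 0, 0, 0, 0, 0, -1],
  [0, 0, 0, 0, 0, 0, -1],
  [0, 0, 0, 0, 0, 0, -1],
  [0, 0, 0, 0, 0, 0, -1],
  [0, 0, 0, 0, 0, 0, -1],
  [0, 0, 0, 0, 0, 0, -1],
], newtons=8)

```text
clock: 4.2
position: [0.5769, 0.3378, 0.0331]
eef_rot: [1.0, 0.001, 0.0, -0.0]
contact_force: [0.4, -0.9, 0.5]
gripper_width: 0.0389
grasp_force: 7.9
```

Call:
carry_out([
  [0, 0, -0.1, 0, 0, 0, -1],
  [0, 0, -0.2, 0, 0, 0, -1],
  [0, 0, -0.3, 0, 0, 0, -1],
  [0, 0, -0.3, 0, 0, 0, -1],
])

```text
clock: 4.6
position: [0.5787, 0.3392, 0.1117]
eef_rot: [1.0, 0.001, 0.003, -0.002]
contact_force: [-0.2, 0.5, -0.2]
gripper_width: 0.0383
grasp_force: 7.8
```

```bash
python3 - <<'E'
from h import *
Q=yaw_down(-90)
plan([((.437,.206,.12),Q),((.437,.206,.039),Q)])
s=env.grab_frame("scene");cv2.imwrite("pics/b1.png",crop(s,100,180,200,200,3))
E
```

```text
t 4.6 at [0.5787 0.3392 0.1117] grip 0.0383 7.805510809121188 q [-0.16  0.7  -0.62  1.6   0.47  0.98 -2.5 ]
[-0.568, 0.531, -0.038, -0.002, -0.003, 0.002] rows 3.9
[0.0, 0.0, 0.324, 0.0, 0.0, 0.0] rows 1.6
```

View pics/b1.png

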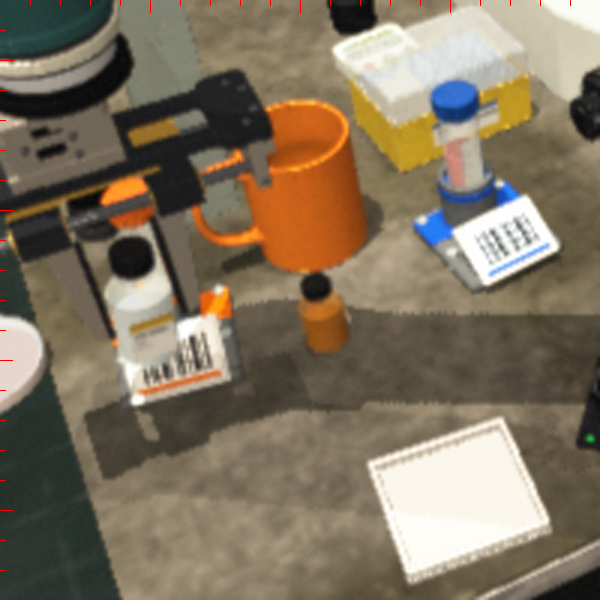

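The bottle is held upright at about (145,283) in the image, and the orange label is fully visible. Next I carry it to the tray.

Call:
carry_out([
  [-0.1, 0.1, -0.04, 0, 0, 0, -1],
  [-0.22, 0.2, -0.04, 0, 0, 0, -1],
  [-0.34, 0.32, -0.04, 0, 0, 0, -1],
  [-0.46, 0.43, -0.04, 0, 0, 0, -1],
  [-0.54, 0.5, -0.04, 0, 0, 0, -1],
  [-0.568, 0.531, -0.04, 0, 0, 0, -1],
  [-0.568, 0.531, -0.04, 0, 0, 0, -1],
  [-0.568, 0.531, -0.04, 0, 0, 0, -1],
])

```text
clock: 5.45
position: [0.4364, 0.2053, 0.1181]
eef_rot: [1.0, 0.001, 0.0, -0.001]
contact_force: [0.1, 0.1, -0.3]
gripper_width: 0.0386
grasp_force: 7.8
```

```bash
python3 - <<'E'
from h import *
Q=yaw_down(-90)
plan([((.437,.206,.0385),Q)])
E
```

```text
t 5.45 at [0.4364 0.2053 0.1181] grip 0.0386 7.805707079241984 q [ 0.08  0.43 -0.71  2.05  0.39  0.79 -2.42]
[0.002, -0.002, 0.318, -0.001, -0.0, 0.001] rows 1.6
```

Call:
carry_out([
  [0, 0, 0.1, 0, 0, 0, -1],
  [0, 0, 0.2, 0, 0, 0, -1],
  [0, 0, 0.28, 0, 0, 0, -1],
  [0, 0, 0.317, 0, 0, 0, -1],
  [0, 0, 0.317, 0, 0, 0, -1],
  [0, 0, 0.317, 0, 0, 0, -1],
  [0, 0, 0.317, 0, 0, 0, 0.2],
  [0, 0, 0.317, 0, 0, 0, 0.2],
])

```text
clock: 6.25
position: [0.436, 0.2046, 0.0396]
eef_rot: [1.0, 0.001, 0.001, -0.0]
contact_force: [-0.6, 0.8, 0.2]
gripper_width: 0.0524
grasp_force: 0.0
```

Call:
carry_out([
  [0, 0, 0, 0, 0, 0, 0.6],
  [0, 0, 0, 0, 0, 0, 0.6],
  [0, 0, -0.1, 0, 0, 0, 0.6],
  [0, 0, -0.3, 0, 0, 0, 0.6],
  [0, 0, -0.5, 0, 0, 0, 0.6],
  [0, 0, -0.7, 0, 0, 0, 0.6],
  [0, 0, -0.9, 0, 0, 0, 0.6],
  [0, 0, -0.9, 0, 0, 0, 0.6],
])

```text
clock: 7.05
position: [0.4384, 0.2066, 0.2702]
eef_rot: [1.0, 0.001, 0.006, -0.001]
contact_force: [-0.0, 0.4, 0.2]
gripper_width: 0.0737
grasp_force: 0.0
```

```bash
cat > pos.py <<'E'
from h import *
CR=np.array([.4811,-.3721]);CY=-.932
F=frame(CY,22); PO=np.array([*CR,0])+R.from_euler('z',CY).apply([.0081,0,.03])
T=tool_in_scanner(); G=91
zt=T.as_matrix()[:,2]
def tcp(origin,Fr,extra=0): # tcp for scanner with window at origin, frame Fr, extra m along scanner z
    g=np.array([0,0,G/1e3+extra]); return np.array(origin)+Fr.apply(g+zt*.019), Fr*T
def read(lx,ly,yaw,d=.07):
    Fr=frame(yaw,30); return tcp(np.array([lx,ly,.024])+Fr.apply([0,0,d]),Fr)
E
python3 - <<'E'
from pos import *
print(PO,PO+F.apply([0,0,.114]))
Q=yaw_down(-90)
g,Qg=tcp(PO,F);h,_=tcp(PO,F,.12); print(g,Qg.as_matrix())
plan([((.40,.03,.26),Q),((.36,-.18,.26),Q),((.30,-.34,.27),yaw_down(-70)),(h,Qg),(g,Qg)])
f=env.grab_frame("scene");cv2.imwrite("pics/b2.png",crop(f,180,280,130,120,4))
E
```

```text
[ 0.48592946 -0.37860279  0.03      ] [ 0.46046739 -0.3443185   0.13569896]
[ 0.47292679 -0.35446939  0.0971422 ] [[ 0.7388332   0.55281441  0.38538517]
 [ 0.64572774 -0.74435618 -0.17020445]
 [ 0.19277236  0.37460659 -0.90692266]]
t 7.05 at [0.4384 0.2066 0.2702] grip 0.0737 0.0 q [ 0.22  0.22 -0.83  1.9   0.18  1.09 -2.24]
[-0.156, 0.706, 0.037, -0.002, -0.008, 0.001] rows 3.6
[-0.16, 0.84, 0.0, 0.0, 0.0, 0.0] rows 4.3
[-0.24, 0.64, -0.04, 0.0, 0.0, -0.222] rows 3.4
[0.579, 0.119, 0.246, -0.223, 0.166, -0.207] rows 3.6
[-0.1, -0.0, 0.47, 0.0, 0.0, 0.0] rows 2.4
```

View pics/b2.png

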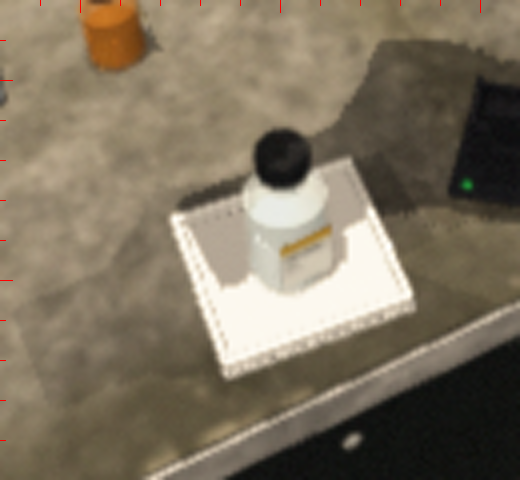

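The bottle stands upright in the middle of the tray, cap at (250,320). I'll swing back past the microscope drawn in and approach the scanner sideways, away from the eyepieces.

Call:
carry_out([
  [-0.156, 0.706, 0.037, 0, -0.005, 0, 0.6],
  [-0.156, 0.706, 0.037, 0, -0.005, 0, 0.6],
  [-0.156, 0.706, 0.037, 0, -0.005, 0, 0.6],
  [-0.156, 0.706, 0.037, 0, -0.005, 0, 0.6],
  [-0.156, 0.706, 0.037, 0, -0.005, 0, 0.6],
])

```text
clock: 7.6
position: [0.3946, 0.0235, 0.2529]
eef_rot: [1.0, -0.003, -0.006, 0.001]
contact_force: [1.0, -0.3, -0.7]
gripper_width: 0.0733
grasp_force: 0.0
```

Call:
carry_out([
  [-0.16, 0.84, 0, 0, 0, 0, 0.6],
  [-0.16, 0.84, 0, 0, 0, 0, 0.6],
  [-0.16, 0.84, 0, 0, 0, 0, 0.6],
  [-0.16, 0.84, 0, 0, 0, 0, 0.6],
  [-0.16, 0.84, 0, 0, 0, 0, 0.6],
  [-0.16, 0.84, 0, 0, 0, 0, 0.6],
])

```text
clock: 8.2
position: [0.3568, -0.1828, 0.2539]
eef_rot: [1.0, -0.0, -0.005, -0.001]
contact_force: [0.2, 1.5, 0.6]
gripper_width: 0.0736
grasp_force: 0.0
```

Call:
carry_out([
  [-0.24, 0.64, -0.04, 0, 0, -0.222, 0.6],
  [-0.24, 0.64, -0.04, 0, 0, -0.222, 0.6],
  [-0.24, 0.64, -0.04, 0, 0, -0.222, 0.6],
  [-0.24, 0.64, -0.04, 0, 0, -0.222, 0.6],
  [-0.24, 0.64, -0.04, 0, 0, -0.222, 0.6],
  [-0.24, 0.64, -0.04, 0, 0, -0.222, 0.6],
])

```text
clock: 8.8
position: [0.299, -0.3404, 0.2647]
eef_rot: [0.984, 0.176, -0.004, -0.002]
contact_force: [-0.3, 0.8, 0.2]
gripper_width: 0.0739
grasp_force: 0.0
```

```bash
cat >> pos.py <<'E'
Qg=F*T; xt=Qg.as_matrix()[:,0]
def side(extra,back): return tcp(PO,F,extra)[0]-back*xt, Qg
E
python3 - <<'E'
from pos import *
plan([side(.05,.10),side(0,0)])
E
```

```text
t 8.8 at [ 0.299  -0.3404  0.2647] grip 0.0739 0.0 q [ 1.03  0.1  -0.28  1.98  0.03  1.07 -0.48]
[0.249, 0.364, 0.558, -0.227, 0.17, -0.204] rows 3.7
[0.358, 0.0, 0.196, 0.0, 0.0, 0.0] rows 2.0
```

Call:
carry_out([
  [0.249, 0.364, 0.558, -0.227, 0.17, -0.204, 0.6],
  [0.249, 0.364, 0.558, -0.227, 0.17, -0.204, 0.6],
  [0.249, 0.364, 0.558, -0.227, 0.17, -0.204, 0.6],
  [0.249, 0.364, 0.558, -0.227, 0.17, -0.204, 0.6],
  [0.249, 0.364, 0.558, -0.227, 0.17, -0.204, 0.6],
  [0.249, 0.364, 0.558, -0.227, 0.17, -0.204, 0.6],
  [0.249, 0.364, 0.558, -0.227, 0.17, -0.204, 0.6],
])

```text
clock: 9.5
position: [0.3881, -0.4059, 0.1273]
eef_rot: [0.92, 0.325, 0.157, 0.15]
contact_force: [1.0, -0.3, 0.2]
gripper_width: 0.0736
grasp_force: 0.0
```

```bash
python3 - <<'E'
from pos import *
plan([side(.02,.05),side(0,0)])
st=env.get_state();print(np.degrees((R.from_quat(st["eef_rot"]).inv()*Qg).as_rotvec()))
s=env.grab_frame("scene");t=env.grab_frame("top")
cv2.imwrite("pics/g1.png",np.hstack([crop(t,395,225,95,95,4),crop(s,410,150,100,95,4)]))
E
```

```text
t 9.5 at [ 0.3881 -0.4059  0.1273] grip 0.0736 0.0 q [ 1.22  0.33 -0.43  2.18 -0.16  0.26  0.1 ]
[0.177, -0.011, 0.127, 0.002, 0.0, 0.0] rows 1.1
[0.183, -0.0, 0.078, 0.0, 0.0, 0.0] rows 1.0
[0.21172843 0.03760104 0.00260333]
```

View pics/g1.png

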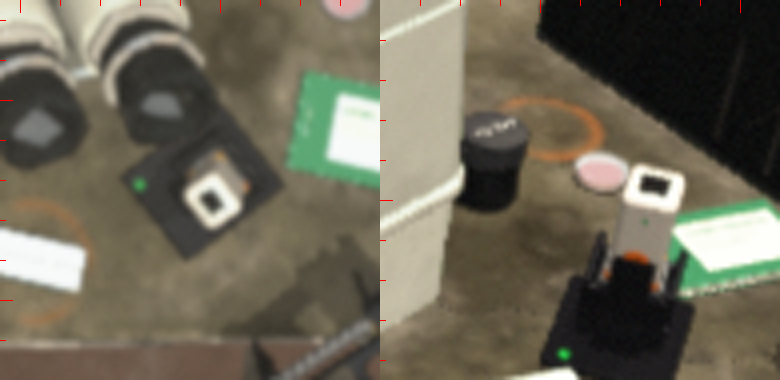

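The scanner is untouched, at top (448,275), with the gripper waiting beside it on the robot's side. Now I slide in and grip.

Call:
carry_out([
  [0.09, -0.006, 0.07, 0, 0, 0, 0.6],
  [0.177, -0.011, 0.127, 0, 0, 0, 0.6],
  [0.24, -0.011, 0.155, 0, 0, 0, 0.6],
  [0.31, -0.011, 0.185, 0, 0, 0, 0.6],
  [0.36, -0.011, 0.205, 0, 0, 0, 0.6],
  [0.36, -0.011, 0.205, 0, 0, 0, 0.6],
  [0.36, -0.011, 0.205, 0, 0, 0, 0.6],
])

```text
clock: 10.3
position: [0.4719, -0.355, 0.0962]
eef_rot: [0.92, 0.325, 0.157, 0.15]
contact_force: [0.1, -0.0, -0.4]
gripper_width: 0.0739
grasp_force: 0.0
```

```bash
python3 - <<'E'
from pos import *
plan([side(0,0)])
s=env.grab_frame("scene");t=env.grab_frame("top")
cv2.imwrite("pics/g2.png",np.hstack([crop(t,395,225,95,95,4),crop(s,410,150,100,95,4)]))
E
```

```text
t 10.3 at [ 0.4719 -0.355   0.0962] grip 0.0739 0.0 q [ 0.81  0.39 -0.2   2.17 -0.1   0.16 -0.15]
[0.005, 0.002, -0.002, 0.002, 0.0, 0.0] rows 0.0
```

View pics/g2.png

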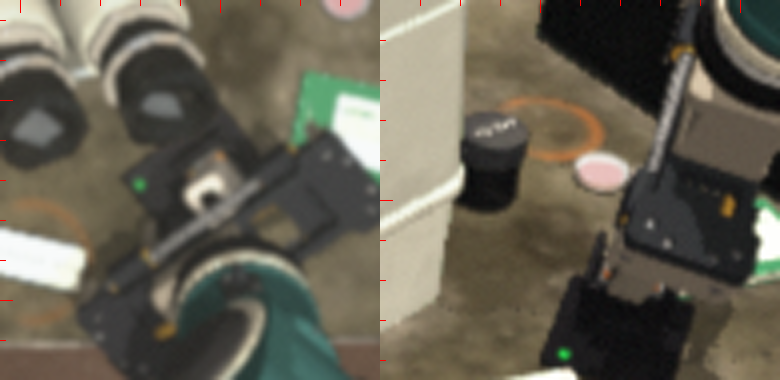

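The gripper straddles the scanner with the eyepieces clear, but joint 6 is at 0.16 against its limit of 0.15. I'll reduce the tool tilt slightly before gripping.

```bash
sed -i 's/^TILT=12/TILT=8/' h.py; python3 - <<'E'
from pos import *
plan([side(0,0)])
E
```

```text
t 10.4 at [ 0.4709 -0.3558  0.0958] grip 0.0738 0.0 q [ 0.81  0.39 -0.2   2.17 -0.1   0.16 -0.15]
[0.005, 0.003, -0.003, 0.002, -0.043, -0.001] rows 0.5
```

Call:
carry_out([
  [0.005, 0.003, -0.003, 0, -0.044, 0, 0.6],
  [0.005, 0.003, -0.003, 0, -0.044, 0, 0.6],
  [0.005, 0.003, -0.003, 0, -0.044, 0, 0.6],
])

```text
clock: 10.7
position: [0.4724, -0.355, 0.0968]
eef_rot: [0.926, 0.319, 0.125, 0.161]
contact_force: [-0.9, 0.2, 0.0]
gripper_width: 0.0735
grasp_force: 0.0
```

Call:
carry_out([
  [0, 0, 0, 0, 0, 0, -1],
  [0, 0, 0, 0, 0, 0, -1],
  [0, 0, 0, 0, 0, 0, -1],
  [0, 0, 0, 0, 0, 0, -1],
  [0, 0, 0, 0, 0, 0, -1],
  [0, 0, 0, 0, 0, 0, -1],
  [0, 0, 0, 0, 0, 0, -1],
  [0, 0, 0, 0, 0, 0, -1],
], newtons=25)

```text
clock: 11.5
position: [0.4728, -0.3555, 0.0967]
eef_rot: [0.926, 0.319, 0.125, 0.161]
contact_force: [1.5, -1.5, 0.7]
gripper_width: 0.0261
grasp_force: 25.0
```

```bash
python3 - <<'E'
from pos import *
st=env.get_state();print(st["position"],st["eef_rot"],st["contact_force"],st["qvel"].round(3))
p,r=st["position"],R.from_quat(st["eef_rot"]); sz=r.apply(T.inv().apply([0,0,1])); print("sz",sz,F.apply([0,0,1]))
a=p+.05*sz
plan([(a,r),(a-.1*xt+[0,0,.06],r)],)
E
```

```text
[ 0.47276472 -0.35550242  0.09673226] [0.92553824 0.31893598 0.12547226 0.16098297] [ 1.46056238 -1.50381647  0.71102073] [-0.001 -0.     0.001 -0.001 -0.002 -0.001  0.001]
sz [-0.22520802  0.303622    0.92579427] [-0.22335152  0.30073942  0.92718385]
t 11.5 at [ 0.4728 -0.3555  0.0967] grip 0.0261 24.984265565872192 q [ 0.59  0.38  0.01  2.16 -0.04  0.19 -0.27]
[0.028, 0.0, -0.198, 0.0, 0.0, 0.0] rows 1.0
[-0.369, 0.092, -0.22, 0.0, 0.0, 0.0] rows 2.2
```

Call:
carry_out([
  [0.006, 0, -0.04, 0, 0, 0, -1],
  [0.011, 0, -0.08, 0, 0, 0, -1],
  [0.017, 0, -0.12, 0, 0, 0, -1],
  [0.023, 0, -0.16, 0, 0, 0, -1],
  [0.028, 0, -0.2, 0, 0, 0, -1],
  [0.028, 0, -0.2, 0, 0, 0, -1],
  [0.028, 0, -0.2, 0, 0, 0, -1],
])

```text
clock: 12.2
position: [0.4615, -0.3396, 0.144]
eef_rot: [0.925, 0.319, 0.126, 0.161]
contact_force: [2.1, -2.2, 3.2]
gripper_width: 0.0257
grasp_force: 25.0
```

```bash
cat >> pos.py <<'E'
HOME=np.array([0.47276,-0.35550,0.09673]);HQ=R.from_quat([0.92554,0.31894,0.12547,0.16098])
E
python3 - <<'E'
from pos import *
Q=yaw_down(-90)
b=(.36,-.42,.24)
OB=read(.6254,.3296,-.1804);BL=read(.6197,.0873,.1065)
print(OB[0],BL[0],OB[1].as_matrix()[:,1:].T)
plan([(b,Qg),((.30,-.34,.28),yaw_down(-70)),((.36,-.18,.28),Q),((.40,.03,.28),Q)])
E
```

```text
[0.55593568 0.34495701 0.14713574] [0.54872926 0.08237227 0.14713574] [[ 0.85197155 -0.15538496  0.5       ]
 [ 0.51206987  0.04807612 -0.8575973 ]]
t 12.2 at [ 0.4615 -0.3396  0.144 ] grip 0.0257 24.98614400625229 q [ 0.55  0.26  0.03  2.18 -0.03  0.29 -0.3 ]
[-0.463, 0.161, -0.418, 0.003, -0.0, -0.001] rows 3.2
[0.04, -0.311, -0.296, 0.23, -0.123, 0.199] rows 3.4
[0.444, -0.519, 0.0, 0.0, 0.0, 0.222] rows 3.4
[0.16, -0.84, 0.0, 0.0, 0.0, 0.0] rows 4.3
```

Call:
carry_out([
  [-0.06, 0.04, -0.1, 0, 0, 0, -1],
  [-0.2, 0.1, -0.2, 0, 0, 0, -1],
  [-0.33, 0.15, -0.32, 0, 0, 0, -1],
  [-0.463, 0.161, -0.418, 0, 0, 0, -1],
  [-0.463, 0.161, -0.418, 0, 0, 0, -1],
  [-0.463, 0.161, -0.418, 0, 0, 0, -1],
])

```text
clock: 12.8
position: [0.3583, -0.4189, 0.2378]
eef_rot: [0.926, 0.319, 0.125, 0.159]
contact_force: [0.4, 0.9, -0.8]
gripper_width: 0.0253
grasp_force: 25.0
```

Call:
carry_out([
  [0.04, -0.311, -0.296, 0.23, -0.123, 0.199, -1],
  [0.04, -0.311, -0.296, 0.23, -0.123, 0.199, -1],
  [0.04, -0.311, -0.296, 0.23, -0.123, 0.199, -1],
  [0.04, -0.311, -0.296, 0.23, -0.123, 0.199, -1],
  [0.04, -0.311, -0.296, 0.23, -0.123, 0.199, -1],
  [0.04, -0.311, -0.296, 0.23, -0.123, 0.199, -1],
])

```text
clock: 13.4
position: [0.2999, -0.3382, 0.2772]
eef_rot: [0.985, 0.174, -0.001, -0.001]
contact_force: [0.4, 0.4, -0.6]
gripper_width: 0.026
grasp_force: 25.0
```

```bash
python3 - <<'E'
from pos import *
Q=yaw_down(-90)
OB=read(.6254,.3296,-.1804);BL=read(.6197,.0873,.1065)
pre=OB[0]+np.array([-.06,0.0,.10])
plan([((.36,-.18,.28),Q),((.40,.03,.28),Q),((.46,.20,.27),yaw_down(-60)),(pre,OB[1]),OB])
f=env.grab_frame("scene");cv2.imwrite("pics/s1.png",crop(f,340,60,200,150,4))
E
```

```text
t 13.4 at [ 0.2999 -0.3382  0.2772] grip 0.026 24.984515011310577 q [ 0.78  0.06 -0.01  1.99  0.    1.09 -0.45]
[0.443, -0.512, -0.011, -0.001, 0.001, 0.223] rows 3.4
[0.16, -0.84, 0.0, 0.0, 0.0, 0.0] rows 4.3
[0.24, -0.68, 0.04, 0.0, 0.0, -0.333] rows 3.6
[0.414, -0.43, 0.091, -0.275, 0.226, -0.561] rows 7.0
[-0.022, 0.004, 0.466, 0.0, 0.0, 0.0] rows 2.3
```

View pics/s1.png

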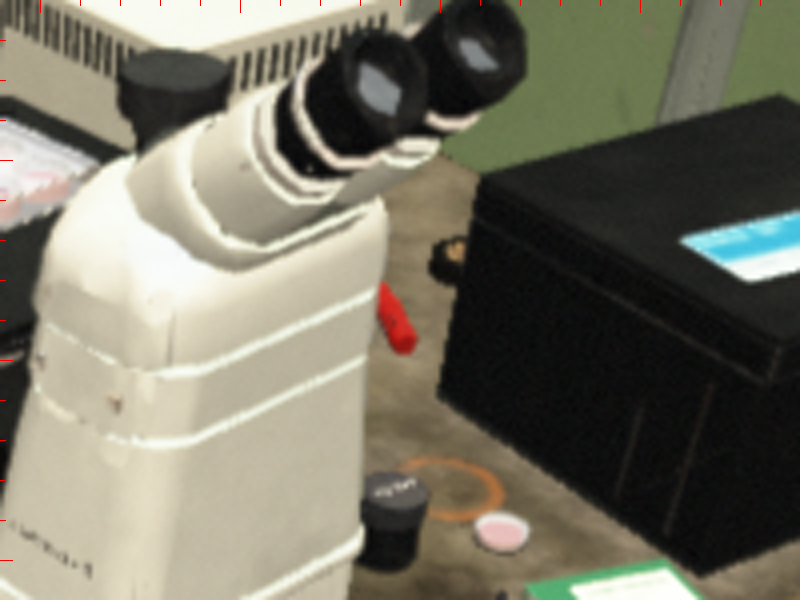

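That crop missed the gripper and shows only the microscope, with its eyepieces at (435,80) and (460,72). The 26 mm grip confirms the scanner is held, so I carry on to the orange label.

Call:
carry_out([
  [0.443, -0.512, -0.011, 0, 0, 0.223, -1],
  [0.443, -0.512, -0.011, 0, 0, 0.223, -1],
  [0.443, -0.512, -0.011, 0, 0, 0.223, -1],
  [0.443, -0.512, -0.011, 0, 0, 0.223, -1],
  [0.443, -0.512, -0.011, 0, 0, 0.223, -1],
])

```text
clock: 13.95
position: [0.361, -0.1771, 0.2812]
eef_rot: [1.0, 0.003, 0.0, 0.0]
contact_force: [-0.1, -0.3, -0.5]
gripper_width: 0.0259
grasp_force: 25.0
```

Call:
carry_out([
  [0.16, -0.84, 0, 0, 0, 0, -1],
  [0.16, -0.84, 0, 0, 0, 0, -1],
  [0.16, -0.84, 0, 0, 0, 0, -1],
  [0.16, -0.84, 0, 0, 0, 0, -1],
  [0.16, -0.84, 0, 0, 0, 0, -1],
  [0.16, -0.84, 0, 0, 0, 0, -1],
])

```text
clock: 14.55
position: [0.4007, 0.0295, 0.2808]
eef_rot: [1.0, 0.001, 0.0, 0.001]
contact_force: [-0.9, 0.4, -0.7]
gripper_width: 0.0261
grasp_force: 25.0
```

Call:
carry_out([
  [0.24, -0.68, 0.04, 0, 0, -0.333, -1],
  [0.24, -0.68, 0.04, 0, 0, -0.333, -1],
  [0.24, -0.68, 0.04, 0, 0, -0.333, -1],
  [0.24, -0.68, 0.04, 0, 0, -0.333, -1],
  [0.24, -0.68, 0.04, 0, 0, -0.333, -1],
  [0.24, -0.68, 0.04, 0, 0, -0.333, -1],
])

```text
clock: 15.15
position: [0.4617, 0.1958, 0.27]
eef_rot: [0.967, 0.256, -0.001, 0.001]
contact_force: [-0.3, -0.1, -1.2]
gripper_width: 0.0258
grasp_force: 25.0
```

Call:
carry_out([
  [0.2, -0.2, 0.0, -0.275, 0.226, -0.561, -1],
  [0.2, -0.2, 0.0, -0.275, 0.226, -0.561, -1],
  [0.2, -0.2, 0.0, -0.275, 0.226, -0.561, -1],
  [0.2, -0.2, 0.0, -0.275, 0.226, -0.561, -1],
  [0.414, -0.43, 0.091, -0.275, 0.226, -0.561, -1],
  [0.414, -0.43, 0.091, -0.275, 0.226, -0.561, -1],
  [0.414, -0.43, 0.091, -0.275, 0.226, -0.561, -1],
  [0.414, -0.43, 0.091, -0.275, 0.226, -0.561, -1],
])

```text
clock: 15.95
position: [0.497, 0.3389, 0.2464]
eef_rot: [0.73, 0.63, 0.214, 0.158]
contact_force: [0.8, -1.3, -1.2]
gripper_width: 0.0253
grasp_force: 25.0
```

```bash
python3 - <<'E'
from pos import *
OB=read(.6254,.3296,-.1804)
plan([OB])
E
```

```text
t 15.95 at [0.497  0.3389 0.2464] grip 0.0253 24.98660981655121 q [-0.22  0.25 -0.71  2.02  0.89  0.73 -1.66]
[0.006, -0.002, 0.462, 0.001, 0.006, -0.001] rows 2.3
```

Call:
carry_out([
  [0.002, 0, 0.15, 0, 0.006, 0, -1],
  [0.004, 0, 0.3, 0, 0.006, 0, -1],
  [0.006, -0.002, 0.4, 0, 0.006, 0, -1],
  [0.006, -0.002, 0.462, 0, 0.006, 0, -1],
  [0.006, -0.002, 0.462, 0, 0.006, 0, -1],
  [0.006, -0.002, 0.462, 0, 0.006, 0, -1],
  [0.006, -0.002, 0.462, 0, 0.006, 0, -1],
])

```text
clock: 16.65
position: [0.5579, 0.3489, 0.1506]
eef_rot: [0.729, 0.629, 0.221, 0.154]
contact_force: [0.5, -1.6, -1.6]
gripper_width: 0.0259
grasp_force: 25.0
```

```bash
cat > chk.py <<'E'
from pos import *
import sys
OB=read(.6254,.3296,-.1804);BL=read(.6197,.0873,.1065)
plan([OB if sys.argv[1]=="o" else BL]); print(env.get_state()["qvel"].round(3))
E
python3 chk.py o
```

```text
t 16.65 at [0.5579 0.3489 0.1506] grip 0.0259 24.987401068210602 q [-0.31  0.46 -0.57  2.    1.19  0.62 -1.89]
[-0.018, -0.011, 0.007, 0.002, -0.004, -0.003] rows 0.1
[-0.007 -0.007 -0.004  0.004  0.008 -0.004 -0.003]
```

Call:
carry_out([
  [-0.018, -0.011, 0.007, 0, -0.004, -0.003, -1],
  [-0.018, -0.011, 0.007, 0, -0.004, -0.003, -1],
  [-0.018, -0.011, 0.007, 0, -0.004, -0.003, -1],
  [-0.018, -0.011, 0.007, 0, -0.004, -0.003, -1],
  [-0.018, -0.011, 0.007, 0, -0.004, -0.003, -1],
  [-0.018, -0.011, 0.007, 0, -0.004, -0.003, -1],
  [-0.018, -0.011, 0.007, 0, -0.004, -0.003, -1],
  [-0.018, -0.011, 0.007, 0, -0.004, -0.003, -1],
])

```text
clock: 17.45
position: [0.5552, 0.3455, 0.1456]
eef_rot: [0.728, 0.632, 0.217, 0.156]
contact_force: [-0.3, 0.7, -1.8]
gripper_width: 0.0258
grasp_force: 25.0
```

Call:
carry_out([
  [0, 0, 0, 0, 0, 0, -1],
  [0, 0, 0, 0, 0, 0, -1],
  [0, 0, 0, 0, 0, 0, -1],
  [0, 0, 0, 0, 0, 0, -1],
  [0, 0, 0, 0, 0, 0, -1],
  [0, 0, 0, 0, 0, 0, -1],
  [0, 0, 0, 0, 0, 0, -1],
  [0, 0, 0, 0, 0, 0, -1],
])

```text
clock: 18.25
position: [0.5552, 0.3455, 0.1456]
eef_rot: [0.728, 0.632, 0.217, 0.156]
contact_force: [0.7, 0.2, -0.1]
gripper_width: 0.0257
grasp_force: 25.0
```

Call:
carry_out([
  [0, 0, 0, 0, 0, 0, -1],
  [0, 0, 0, 0, 0, 0, -1],
  [0, 0, 0, 0, 0, 0, -1],
  [0, 0, 0, 0, 0, 0, -1],
  [0, 0, 0, 0, 0, 0, -1],
  [0, 0, 0, 0, 0, 0, -1],
  [0, 0, 0, 0, 0, 0, -1],
  [0, 0, 0, 0, 0, 0, -1],
])

```text
clock: 19.05
position: [0.5552, 0.3455, 0.1456]
eef_rot: [0.728, 0.632, 0.217, 0.156]
contact_force: [-0.7, 0.4, -1.8]
gripper_width: 0.0259
grasp_force: 25.0
```

```bash
python3 chk.py o; python3 - <<'E'
from pos import *
st=env.get_state(); BL=read(.6197,.0873,.1065); p,r=st["position"],R.from_quat(st["eef_rot"])
up=p+np.array([-.06,0,.10])
plan([(up,r),(BL[0]+[-.05,0,.1],BL[1]),BL])
# look for the scanner tip: project expected head in both views
o=p+(r*T.inv()).apply(-np.array([0,0,G/1e3])-zt*.019)
print("window",o,proj("scene",[o]),proj("top",[o]))
t,s=env.grab_frame("top"),env.grab_frame("scene")
cv2.imwrite("pics/r1t.png",t);cv2.imwrite("pics/r1s.png",s)
for n,im in(("scene",s),("top",t)):
  fr=r*T.inv()
  for z in (.0,.015,.03,.04,.05,.06): 
    c=proj(n,[o+fr.apply([0,0,z])])[0]; u,v=c.round().astype(int); print(n,z,c.round(),im[v,u-12:u+13:3].mean(1).astype(int).tolist())
E
```

```text
t 19.05 at [0.5552 0.3455 0.1456] grip 0.0259 24.987545907497406 q [-0.31  0.47 -0.57  2.01  1.2   0.62 -1.89]
[-0.001, 0.006, -0.004, 0.001, 0.0, 0.001] rows 0.0
[-0.     0.001  0.    -0.001  0.001 -0.001 -0.001]
t 19.05 at [0.5552 0.3455 0.1456] grip 0.0259 24.987545907497406 q [-0.31  0.47 -0.57  2.01  1.2   0.62 -1.89]
[0.022, -0.004, -0.466, 0.0, 0.0, 0.0] rows 2.3
[-1.037, 0.177, -0.048, 0.023, 0.092, -0.155] rows 5.3
[-0.083, -0.028, 0.439, 0.0, 0.0, 0.0] rows 2.2
window [0.59039261 0.33637711 0.08321308] [[151.86986117 290.83224723]] [[186.02106552 232.31561978]]
scene 0.0 [152. 291.] [77, 77, 77, 77, 121, 113, 37, 33, 171]
scene 0.015 [150. 289.] [27, 36, 53, 70, 79, 107, 97, 31, 49]
scene 0.03 [149. 287.] [24, 23, 24, 24, 29, 43, 71, 33, 33]
scene 0.04 [148. 285.] [29, 26, 25, 22, 22, 24, 28, 33, 33]
scene 0.05 [147. 284.] [33, 33, 31, 27, 24, 24, 25, 32, 33]
scene 0.06 [146. 282.] [45, 37, 32, 33, 33, 28, 27, 31, 31]
top 0.0 [186. 232.] [71, 65, 120, 106, 81, 73, 85, 90, 106]
top 0.015 [184. 234.] [86, 66, 108, 147, 120, 86, 62, 77, 75]
top 0.03 [182. 236.] [68, 66, 61, 96, 124, 109, 76, 74, 83]
top 0.04 [181. 238.] [67, 65, 65, 64, 118, 104, 85, 70, 90]
top 0.05 [179. 239.] [69, 66, 65, 63, 89, 110, 99, 76, 97]
top 0.06 [178. 241.] [85, 82, 62, 71, 89, 105, 98, 82, 103]
```

Call:
carry_out([
  [0.005, 0, -0.12, 0, 0, 0, -1],
  [0.011, 0, -0.3, 0, 0, 0, -1],
  [0.022, -0.004, -0.466, 0, 0, 0, -1],
  [0.022, -0.004, -0.466, 0, 0, 0, -1],
])

```text
clock: 19.55
position: [0.4942, 0.3491, 0.2512]
eef_rot: [0.726, 0.632, 0.222, 0.156]
contact_force: [0.6, 0.7, -0.4]
gripper_width: 0.0255
grasp_force: 25.0
```

Call:
carry_out([
  [-0.5, 0.09, -0.024, 0.012, 0.046, -0.078, -1],
  [-0.5, 0.09, -0.024, 0.012, 0.046, -0.078, -1],
  [-0.5, 0.09, -0.024, 0.012, 0.046, -0.078, -1],
  [-0.9, 0.155, -0.042, 0.023, 0.092, -0.155, -1],
  [-0.9, 0.155, -0.042, 0.023, 0.092, -0.155, -1],
  [-0.9, 0.155, -0.042, 0.023, 0.092, -0.155, -1],
  [-0.9, 0.155, -0.042, 0.023, 0.092, -0.155, -1],
])

```text
clock: 20.25
position: [0.4948, 0.142, 0.243]
eef_rot: [0.639, 0.725, 0.229, 0.118]
contact_force: [0.6, -0.6, -1.0]
gripper_width: 0.0258
grasp_force: 25.0
```

```bash
python3 chk.py b
```

```text
t 20.25 at [0.4948 0.142  0.243 ] grip 0.0258 24.988146722316742 q [ 0.42  0.01 -0.73  2.25 -0.07  0.37 -0.13]
[-0.314, -0.015, 0.39, -0.012, 0.006, -0.011] rows 2.5
[ 0.585 -0.16   0.193  0.112 -1.524 -0.037  2.177]
```

Call:
carry_out([
  [0, 0, 0, 0, 0, 0, -1],
  [0, 0, 0, 0, 0, 0, -1],
  [0, 0, 0, 0, 0, 0, -1],
  [0, 0, 0, 0, 0, 0, -1],
])

```text
clock: 20.65
position: [0.4948, 0.1445, 0.2435]
eef_rot: [0.639, 0.725, 0.229, 0.118]
contact_force: [-0.3, 0.2, -0.4]
gripper_width: 0.0259
grasp_force: 25.0
```

```bash
python3 chk.py b
```

```text
t 20.65 at [0.4948 0.1445 0.2435] grip 0.0259 24.987305402755737 q [ 0.41  0.01 -0.73  2.24 -0.06  0.37 -0.14]
[-0.324, -0.018, 0.389, -0.011, 0.005, -0.011] rows 2.5
[-0.    -0.002  0.002 -0.001 -0.007  0.     0.01 ]
```

Call:
carry_out([
  [-0.1, -0.006, 0.0, -0.011, 0.005, -0.011, -1],
  [-0.2, -0.012, 0.0, -0.011, 0.005, -0.011, -1],
  [-0.324, -0.018, 0.1, -0.011, 0.005, -0.011, -1],
  [-0.324, -0.018, 0.2, -0.011, 0.005, -0.011, -1],
  [-0.324, -0.018, 0.3, -0.011, 0.005, -0.011, -1],
  [-0.324, -0.018, 0.389, -0.011, 0.005, -0.011, -1],
  [-0.324, -0.018, 0.389, -0.011, 0.005, -0.011, -1],
  [-0.324, -0.018, 0.389, -0.011, 0.005, -0.011, -1],
])

```text
clock: 21.45
position: [0.548, 0.0825, 0.1462]
eef_rot: [0.631, 0.73, 0.235, 0.12]
contact_force: [-0.6, 0.5, -1.2]
gripper_width: 0.0257
grasp_force: 25.0
```

```bash
python3 chk.py b
```

```text
t 21.45 at [0.548  0.0825 0.1462] grip 0.0257 24.98654544353485 q [-0.04  0.23 -0.11  2.29 -0.76  0.15  0.74]
[-0.001, 0.004, -0.002, -0.005, -0.001, 0.0] rows 0.0
[-1.112e+00 -6.600e-02  1.201e+00  1.360e-01 -2.183e+00 -2.000e-03
  2.084e+00]
```

Call:
carry_out([
  [0, 0, 0, 0, 0, 0, -1],
  [0, 0, 0, 0, 0, 0, -1],
  [0, 0, 0, 0, 0, 0, -1],
  [0, 0, 0, 0, 0, 0, -1],
  [0, 0, 0, 0, 0, 0, -1],
  [0, 0, 0, 0, 0, 0, -1],
  [0, 0, 0, 0, 0, 0, -1],
  [0, 0, 0, 0, 0, 0, -1],
])

```text
clock: 22.25
position: [0.548, 0.0811, 0.1474]
eef_rot: [0.632, 0.729, 0.235, 0.121]
contact_force: [-0.1, -0.4, -0.2]
gripper_width: 0.0257
grasp_force: 25.0
```

```bash
python3 chk.py b
```

```text
t 22.25 at [0.548  0.0811 0.1474] grip 0.0257 24.987485110759735 q [-0.03  0.23 -0.11  2.29 -0.76  0.15  0.73]
[0.004, 0.002, 0.003, -0.003, -0.0, -0.001] rows 0.0
[-0.005  0.001  0.005  0.001 -0.001  0.     0.001]
```

Call:
carry_out([
  [0, 0, 0, 0, 0, 0, -1],
  [0, 0, 0, 0, 0, 0, -1],
  [0, 0, 0, 0, 0, 0, -1],
  [0, 0, 0, 0, 0, 0, -1],
  [0, 0, 0, 0, 0, 0, -1],
  [0, 0, 0, 0, 0, 0, -1],
  [0, 0, 0, 0, 0, 0, -1],
  [0, 0, 0, 0, 0, 0, -1],
])

```text
clock: 23.05
position: [0.548, 0.0813, 0.1474]
eef_rot: [0.631, 0.729, 0.235, 0.121]
contact_force: [0.5, -0.4, -1.5]
gripper_width: 0.026
grasp_force: 25.0
```

Call:
carry_out([
  [0, 0, 0, 0, 0, 0, -1],
  [0, 0, 0, 0, 0, 0, -1],
  [0, 0, 0, 0, 0, 0, -1],
  [0, 0, 0, 0, 0, 0, -1],
  [0, 0, 0, 0, 0, 0, -1],
  [0, 0, 0, 0, 0, 0, -1],
  [0, 0, 0, 0, 0, 0, -1],
  [0, 0, 0, 0, 0, 0, -1],
])

```text
clock: 23.85
position: [0.548, 0.0813, 0.1474]
eef_rot: [0.631, 0.729, 0.235, 0.121]
contact_force: [0.2, 1.2, -1.2]
gripper_width: 0.026
grasp_force: 25.0
```

```bash
python3 chk.py b; python3 - <<'E'
from pos import *
st=env.get_state(); p,r=st["position"],R.from_quat(st["eef_rot"])
Q=yaw_down(-90)
plan([(p+[-.08,0,.12],r),((.40,.06,.28),yaw_down(-60)),((.38,.03,.28),Q),((.36,-.18,.28),Q),((.30,-.34,.28),yaw_down(-70))])
E
```

```text
t 23.85 at [0.548  0.0813 0.1474] grip 0.026 24.987382292747498 q [-0.03  0.23 -0.11  2.29 -0.76  0.15  0.73]
[0.004, 0.002, 0.003, -0.003, -0.0, -0.001] rows 0.0
[ 0.    -0.001  0.003  0.001  0.003 -0.001 -0.001]
t 23.85 at [0.548  0.0813 0.1474] grip 0.026 24.987382292747498 q [-0.03  0.23 -0.11  2.29 -0.76  0.15  0.73]
[0.114, -0.039, -0.564, 0.0, 0.0, 0.0] rows 2.9
[-0.03, -0.218, -0.188, 0.242, -0.268, 0.739] rows 8.6
[-0.129, 0.064, 0.0, 0.0, 0.0, 0.333] rows 3.5
[-0.08, 0.84, 0.0, 0.0, 0.0, 0.0] rows 4.2
[-0.24, 0.64, 0.0, 0.0, 0.0, -0.222] rows 3.4
```

Call:
carry_out([
  [0.02, -0.008, -0.1, 0, 0, 0, -1],
  [0.05, -0.016, -0.22, 0, 0, 0, -1],
  [0.07, -0.025, -0.34, 0, 0, 0, -1],
  [0.09, -0.033, -0.46, 0, 0, 0, -1],
  [0.114, -0.039, -0.564, 0, 0, 0, -1],
  [0.114, -0.039, -0.564, 0, 0, 0, -1],
  [0.114, -0.039, -0.564, 0, 0, 0, -1],
])

```text
clock: 24.55
position: [0.4681, 0.0814, 0.2676]
eef_rot: [0.631, 0.729, 0.236, 0.121]
contact_force: [0.9, -0.4, -0.4]
gripper_width: 0.0258
grasp_force: 25.0
```

```bash
python3 - <<'E'
from pos import *
st=env.get_state();print(st["qvel"].round(2))
plan([((.40,.06,.28),yaw_down(-60))])
E
```

```text
[ 0.    0.04  0.01  0.01 -0.   -0.    0.  ]
t 24.55 at [0.4681 0.0814 0.2676] grip 0.0258 24.98747169971466 q [-0.27 -0.16  0.1   2.33 -0.21  0.45  0.14]
[-0.03, -0.219, -0.188, 0.243, -0.268, 0.739] rows 8.6
```

Call:
carry_out([
  [-0.03, -0.219, -0.188, 0.243, -0.268, 0.739, -1],
  [-0.03, -0.219, -0.188, 0.243, -0.268, 0.739, -1],
  [-0.03, -0.219, -0.188, 0.243, -0.268, 0.739, -1],
  [-0.03, -0.219, -0.188, 0.243, -0.268, 0.739, -1],
  [-0.03, -0.219, -0.188, 0.243, -0.268, 0.739, -1],
  [-0.03, -0.219, -0.188, 0.243, -0.268, 0.739, -1],
  [-0.03, -0.219, -0.188, 0.243, -0.268, 0.739, -1],
  [-0.03, -0.219, -0.188, 0.243, -0.268, 0.739, -1],
])

```text
clock: 25.35
position: [0.3999, 0.0604, 0.2781]
eef_rot: [0.951, 0.307, 0.02, 0.01]
contact_force: [-0.3, -0.2, -1.4]
gripper_width: 0.026
grasp_force: 25.0
```

Call:
carry_out([
  [0, 0, 0, 0, 0, 0, -1],
  [0, 0, 0, 0, 0, 0, -1],
  [0, 0, 0, 0, 0, 0, -1],
])

```text
clock: 25.65
position: [0.3991, 0.06, 0.2789]
eef_rot: [0.95, 0.31, 0.022, 0.011]
contact_force: [-0.1, -0.1, -0.2]
gripper_width: 0.0256
grasp_force: 25.0
```

```bash
python3 - <<'E'
from pos import *
Q=yaw_down(-90)
st=env.get_state();print(st["qvel"].round(2))
plan([((.38,.03,.28),Q),((.36,-.18,.28),Q),((.30,-.34,.28),yaw_down(-70)),((.36,-.42,.24),HQ)])
E
```

```text
[-0.   -0.02 -0.   -0.    0.    0.   -0.01]
t 25.65 at [0.3991 0.06   0.2789] grip 0.0256 24.987194538116455 q [ 0.02 -0.05 -0.25  2.1   0.01  1.05 -1.18]
[-0.132, 0.052, -0.007, 0.015, -0.029, 0.402] rows 4.2
[-0.08, 0.84, 0.0, 0.0, 0.0, 0.0] rows 4.2
[-0.24, 0.64, 0.0, 0.0, 0.0, -0.222] rows 3.4
[0.116, 0.383, 0.16, -0.232, 0.123, -0.197] rows 3.4
```

Call:
carry_out([
  [-0.132, 0.052, -0.007, 0.015, -0.029, 0.402, -1],
  [-0.132, 0.052, -0.007, 0.015, -0.029, 0.402, -1],
  [-0.132, 0.052, -0.007, 0.015, -0.029, 0.402, -1],
  [-0.132, 0.052, -0.007, 0.015, -0.029, 0.402, -1],
  [-0.132, 0.052, -0.007, 0.015, -0.029, 0.402, -1],
  [-0.132, 0.052, -0.007, 0.015, -0.029, 0.402, -1],
])

```text
clock: 26.25
position: [0.3803, 0.0301, 0.2807]
eef_rot: [1.0, -0.0, 0.001, -0.0]
contact_force: [0.1, -0.3, -0.2]
gripper_width: 0.0261
grasp_force: 25.0
```

Call:
carry_out([
  [-0.08, 0.84, 0, 0, 0, 0, -1],
  [-0.08, 0.84, 0, 0, 0, 0, -1],
  [-0.08, 0.84, 0, 0, 0, 0, -1],
  [-0.08, 0.84, 0, 0, 0, 0, -1],
  [-0.08, 0.84, 0, 0, 0, 0, -1],
  [-0.08, 0.84, 0, 0, 0, 0, -1],
])

```text
clock: 26.85
position: [0.3596, -0.1809, 0.2806]
eef_rot: [1.0, -0.002, 0.0, -0.0]
contact_force: [0.2, -0.9, -1.6]
gripper_width: 0.0259
grasp_force: 25.0
```

Call:
carry_out([
  [-0.24, 0.64, 0, 0, 0, -0.222, -1],
  [-0.24, 0.64, 0, 0, 0, -0.222, -1],
  [-0.24, 0.64, 0, 0, 0, -0.222, -1],
  [-0.24, 0.64, 0, 0, 0, -0.222, -1],
  [-0.24, 0.64, 0, 0, 0, -0.222, -1],
  [-0.24, 0.64, 0, 0, 0, -0.222, -1],
])

```text
clock: 27.45
position: [0.3006, -0.3382, 0.2803]
eef_rot: [0.985, 0.173, 0.0, -0.001]
contact_force: [0.6, 0.3, -0.3]
gripper_width: 0.0257
grasp_force: 25.0
```

Call:
carry_out([
  [0.116, 0.383, 0.16, -0.232, 0.123, -0.197, -1],
  [0.116, 0.383, 0.16, -0.232, 0.123, -0.197, -1],
  [0.116, 0.383, 0.16, -0.232, 0.123, -0.197, -1],
  [0.116, 0.383, 0.16, -0.232, 0.123, -0.197, -1],
  [0.116, 0.383, 0.16, -0.232, 0.123, -0.197, -1],
  [0.116, 0.383, 0.16, -0.232, 0.123, -0.197, -1],
])

```text
clock: 28.05
position: [0.3611, -0.4182, 0.2409]
eef_rot: [0.926, 0.318, 0.126, 0.16]
contact_force: [0.1, -0.9, -0.5]
gripper_width: 0.0257
grasp_force: 25.0
```

```bash
python3 - <<'E'
from pos import *
sz=F.apply([0,0,1]);sx=F.apply([1,0,0])
c=HOME+.055*sz+.002*sx
print(sz,HQ.inv().apply(sz))
plan([(c-.1*xt+[0,0,.03],HQ),(c,HQ),(HOME+.002*sx,HQ)])
E
```

```text
[-0.22335152  0.30073942  0.92718385] [ 0.1389538   0.00368552 -0.99029201]
t 28.05 at [ 0.3611 -0.4182  0.2409] grip 0.0257 24.98732417821884 q [ 0.62  0.08  0.26  2.13 -0.27  0.55  0.17]
[0.071, -0.104, 0.296, -0.001, -0.001, -0.001] rows 1.6
[0.384, -0.046, 0.11, 0.0, 0.0, 0.0] rows 2.0
[-0.031, -0.001, 0.218, 0.0, 0.0, 0.0] rows 1.1
```

Call:
carry_out([
  [0.035, -0.05, 0.15, 0, 0, 0, -1],
  [0.071, -0.104, 0.296, 0, 0, 0, -1],
  [0.16, -0.115, 0.32, 0, 0, 0, -1],
  [0.26, -0.127, 0.35, 0, 0, 0, -1],
  [0.36, -0.139, 0.375, 0, 0, 0, -1],
  [0.455, -0.15, 0.405, 0, 0, 0, -1],
  [0.455, -0.15, 0.405, 0, 0, 0, -1],
  [0.455, -0.15, 0.405, 0, 0, 0, -1],
])

```text
clock: 28.85
position: [0.4618, -0.3413, 0.1486]
eef_rot: [0.926, 0.319, 0.126, 0.161]
contact_force: [-1.1, -0.1, -1.3]
gripper_width: 0.026
grasp_force: 25.0
```

```bash
python3 - <<'E'
from pos import *
sz=F.apply([0,0,1]);sx=F.apply([1,0,0])
st=env.get_state();print(st["qvel"].round(2))
plan([(HOME+.055*sz+.002*sx,HQ),(HOME+.002*sx,HQ)]);plan([(HOME+.002*sx,HQ)])
E
```

```text
[ 0.04 -0.01  0.01  0.01 -0.   -0.01  0.01]
t 28.85 at [ 0.4618 -0.3413  0.1486] grip 0.026 24.987261593341827 q [ 0.34  0.26  0.27  2.19 -0.25  0.3  -0.09]
[0.002, -0.003, -0.001, -0.0, -0.0, -0.0] rows 0.0
[-0.031, -0.001, 0.218, 0.0, 0.0, 0.0] rows 1.1
t 28.85 at [ 0.4618 -0.3413  0.1486] grip 0.026 24.987261593341827 q [ 0.34  0.26  0.27  2.19 -0.25  0.3  -0.09]
[-0.029, -0.004, 0.217, -0.0, -0.0, -0.0] rows 1.1
```

Call:
carry_out([
  [-0.003, -0.004, 0.04, 0, 0, 0, -1],
  [-0.009, -0.004, 0.08, 0, 0, 0, -1],
  [-0.015, -0.004, 0.12, 0, 0, 0, -1],
  [-0.02, -0.004, 0.15, 0, 0, 0, -1],
  [-0.024, -0.004, 0.18, 0, 0, 0, -1],
  [-0.026, -0.004, 0.2, 0, 0, 0, -1],
  [-0.026, -0.004, 0.2, 0, 0, 0, -1],
])

```text
clock: 29.55
position: [0.4709, -0.357, 0.1003]
eef_rot: [0.926, 0.317, 0.125, 0.16]
contact_force: [-0.7, 0.4, -1.2]
gripper_width: 0.026
grasp_force: 25.0
```

```bash
python3 - <<'E'
from pos import *
sx=F.apply([1,0,0])
plan([(HOME+.002*sx,HQ)]); print(env.get_state()["contact_force"])
E
```

```text
t 29.55 at [ 0.4709 -0.357   0.1003] grip 0.026 24.987468123435974 q [ 0.45  0.37  0.17  2.17 -0.34  0.2   0.  ]
[0.008, 0.002, 0.014, -0.001, 0.001, -0.003] rows 0.1
[-0.6629911   0.42230494 -1.24455336]
```

Call:
carry_out([
  [0.008, 0.002, 0.007, 0, 0, -0.003, -1],
  [0.008, 0.002, 0.014, 0, 0, -0.003, -1],
  [0.008, 0.002, 0.016, 0, 0, -0.003, -1],
  [0.008, 0.002, 0.016, 0, 0, -0.003, -1],
  [0.008, 0.002, 0.016, 0, 0, -0.003, -1],
])

```text
clock: 30.05
position: [0.4746, -0.3568, 0.0982]
eef_rot: [0.925, 0.32, 0.125, 0.161]
contact_force: [-0.8, 0.2, -1.2]
gripper_width: 0.0259
grasp_force: 25.0
```

```bash
python3 - <<'E'
from pos import *
sx=F.apply([1,0,0])
plan([(HOME+.002*sx,HQ)]); print(env.get_state()["contact_force"])
E
```

```text
t 30.05 at [ 0.4746 -0.3568  0.0982] grip 0.0259 24.987343847751617 q [ 0.45  0.38  0.17  2.17 -0.34  0.2   0.01]
[-0.003, -0.002, 0.002, 0.0, 0.0, 0.001] rows 0.0
[-0.75326909  0.23024846 -1.21068384]
```

Call:
carry_out([
  [-0.003, 0, 0.004, 0, 0, 0, -1],
  [-0.003, 0, 0.006, 0, 0, 0, -1],
  [-0.003, 0, 0.006, 0, 0, 0, -1],
  [-0.003, 0, 0.006, 0, 0, 0, -0.3],
  [-0.003, 0, 0.006, 0, 0, 0, 0.0],
  [-0.003, 0, 0.006, 0, 0, 0, 0.6],
  [-0.003, 0, 0.006, 0, 0, 0, 0.6],
  [-0.003, 0, 0.006, 0, 0, 0, 0.6],
])

```text
clock: 30.85
position: [0.4744, -0.3576, 0.0965]
eef_rot: [0.925, 0.319, 0.125, 0.161]
contact_force: [-0.6, -0.2, 0.3]
gripper_width: 0.062
grasp_force: 0.0
```

```bash
python3 - <<'E'
from pos import *
plan([]); print(env.get_state()["contact_force"])
E
```

```text
t 30.85 at [ 0.4744 -0.3576  0.0965] grip 0.062 0.0 q [ 0.46  0.38  0.16  2.17 -0.34  0.2   0.01]
[-0.57720768 -0.20426131  0.34233753]
```

Now I back out sideways and up, then compare the camera images with the starting ones.

Call:
carry_out([
  [0, 0, 0, 0, 0, 0, 0.6],
  [-0.08, 0, -0.03, 0, 0, 0, 0.6],
  [-0.2, 0, -0.08, 0, 0, 0, 0.6],
  [-0.35, 0, -0.15, 0, 0, 0, 0.6],
  [-0.5, 0, -0.25, 0, 0, 0, 0.6],
  [-0.6, 0, -0.35, 0, 0, 0, 0.6],
  [-0.6, 0, -0.35, 0, 0, 0, 0.6],
  [-0.6, 0, -0.35, 0, 0, 0, 0.6],
])

```text
clock: 31.65
position: [0.3302, -0.4338, 0.158]
eef_rot: [0.926, 0.319, 0.125, 0.162]
contact_force: [0.0, 1.1, 0.3]
gripper_width: 0.0736
grasp_force: 0.0
```

```bash
python3 - <<'E'
from pos import *
plan([])
for n,b,e in(("top",(432,260,35,28),(215,265,60,45)),("scene",(465,185,30,50),(220,290,70,85))):
    a=cv2.imread(f"pics/{n}0.png"); c=env.grab_frame(n); cv2.imwrite(f"pics/{n}9.png",c)
    x,y,w,h=b; tpl=a[y:y+h,x:x+w]; m=cv2.matchTemplate(c[y-12:y+h+12,x-12:x+w+12],tpl,cv2.TM_CCOEFF_NORMED); _,v,_,l=cv2.minMaxLoc(m); print(n,"scanner match",round(v,3),np.array(l)-12)
    d=cv2.imread("pics/b2.png")
K=proj("top",[[.437,.206,.088]])[0];c=cv2.imread("pics/top9.png");g=c.max(2)
u,v=K.round().astype(int);ys,xs=np.where(g[v-12:v+13,u-12:u+13]<70);print("cap expected",K,"found",xs.mean()+u-12,ys.mean()+v-12,len(xs))
E
```

```text
t 31.65 at [ 0.3302 -0.4338  0.158 ] grip 0.0736 0.0 q [ 0.96  0.21 -0.01  2.21 -0.41  0.36  0.39]
top scanner match 0.963 [-1  0]
scene scanner match 0.977 [0 0]
cap expected [234.08156438 288.94331868] found 234.5 289.625 8
```

```bash
python3 -c "
from cell import env
print(env.finish_job())"
```

```text
the job is handed in; nothing more can be done
None
```

The job is handed in, with no verdict returned: the bottle is upright in the tray, both labels were held for reading (orange, then blue), and the scanner is back in its cradle within one pixel of its starting place; the aim on each label came from computed poses, not a direct view.

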